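# Wind the soldering station's cut-off timer

## Robot

A 6-joint arm with a two-finger parallel gripper is mounted at the origin on a cart in front of the work surface, level with it; the furniture and walls round the work are solid. World frame = base frame: x ahead of the robot, y to its left, z up, the work surface at z = 0. Lengths are in mm, angles in degrees, forces in N, time in s.
With the tool pointing down it reaches from about 300 to 850 mm from the base axis. Payload 4.2 kg.
Tool frame: the origin (TCP) lies at the very end of the fingers, on their centre line; the grasp point (between the pads) lies 19 mm behind it; z points along the fingers, y is the line along which they close (so a half turn about z gives the same grasp; the last joint's range is limited). The gripper opens to 91 mm and grips with 3 to 60 N. Pads are 32 mm wide; open, the fingers measure 118 mm over their backs; the gripper's body (76 mm by 178 mm) begins 60 mm behind the grasp point.
Start: joints at [74.313, 18.312, 89.639, -0, 72.044, -1.146], TCP at [144.375, 556.596, 213.976] pointing down, gripper open.
Joint ranges: [-177.97, 177.97], [-48.28, 115.42], [12.27, 149.76], [-77.06, 257.06], [2.81, 150.46], [-146.56, 146.56]. Speed limits (degrees/s): [147.25, 147.25, 180, 180, 180, 180].

## Interface

Orientations are given as [roll, pitch, yaw] about the fixed x, y, z axes, in that order (R = Rz(yaw) Ry(pitch) Rx(roll)).
In Python, from workcell import env, eyes gives the robot as it stands.
- The arm moves only by the tool send_rows, never from a script. Its argument "targets" is text: rows parted by semicolons, each of 7 numbers parted by spaces: the shift along the tool's x, y, z in m, then the turn, a rotation vector about the tool's x, y, z in degrees, then the opening in per cent of the stroke, from 0 (shut) to 100 (fully open). A call has 1 to 12 rows; each row is the pose to reach, as a shift and turn from the pose commanded when the call began, along the tool's axes at that moment; what a row does not reach only later rows make up. A row lasts 1/12 s, in which the tool goes at most 41.7 mm and 7.16 degrees, less where a joint would pass 70% of its speed; a pose out of reach is approached as far as the arm can. A call with a gripper value outside its range is refused whole. The fingers move at their own pace and stop on an object; "grip_force" is the grip in N (left out, the last holds). Time passes only in rows, so rows that repeat a pose let the fingers close. It gives the time, the measured TCP pose, the force, the opening and the grip force at its end, in the units of the state.
- env.state(): the state, without advancing time (a new reading comes with each control period).
- eyes.grab_frame(name): name is "scene" or "top"; returns a dict with "image" (384x512x3 uint8, blue, green, red), "fovy" (degrees; the focal length in pixels is half the picture's height over the tangent of half this angle, whatever the lens; pixels are square), "cx", "cy" (the principal point, pixels), "D" ([k1, k2, p1, p2, k3] as OpenCV has them; the pictures are not rectified), "eye" and "attitude" of the camera in the world. Camera axes: x right, y up, looking along -z (the intrinsics and any distortion apply to the point x, -y, -z); pixel columns grow to the right and rows downward; lengths in mm; the calibration is good to about 2 mm. A picture is of the moment at which its call begins. There is no depth.
- env.job_done(): hands the job in; it is judged then, once.
The state is a dict: "time_s": time; "qpos": joint angles; "qvel": joint speeds; "effort": joint torques, N m; "ee_pos": TCP position; "ee_rot": TCP orientation; "force": force on the tool from outside, world axes, zero at the start; "torque": the same for the moment, N m; "gripper_width": finger opening in mm; "gripper_force": force on a finger pad.
Only numpy, scipy, OpenCV 4.12 (cv2) and the standard library are available. Lean on these libraries where they do the work, as an engineer would, in place of code of your own. Each camera call takes 0.05 s, during which the arm holds its last target. There are 200 camera calls.

## Task

Wind up the blue spring timer, so that the soldering station switches itself off later: turn its steel wing key clockwise (seen from above) in two or more partial turns, letting go of the key part way and taking hold again, until its red pointer stands in the green sector of the dial. Then let go, and leave the yellow timer's key alone.

Things in the scene. Friction and masses are not known exactly. Their poses are not given: they have to be found in the camera images.
- timer_blue: Timer to wind: square blue case 84 x 84 mm (black skirt 86), 42 mm high, round white dial on top (surface 46 mm above the table), upright steel wing key in its middle. It stands firmly and does not shift. Origin: centre of underside, on the table and the key's axis; z up, x towards the dial's zero tick; green sector 140 to 190 degrees clockwise from that.
- blue_grip (a point): On the blue timer's key axis, 78 mm above the table, turning with the key: x along the wing towards the pointer, y across it, z up. Wing: upright flat steel plate, rounded ends, 10 mm thick, 44 long, 60 to 88 mm above the table; grip its flat faces. Below it a 12 mm stem (30 mm foot under 53) and a thin red pointer, 47 to 50 mm up, reaching 36 mm from the axis.
- blue_key (a joint): Winding of the blue key, rad: 0 with the pointer at the zero tick, growing clockwise from above. Starts at 0 to 0.25; green sector 2.44 to 3.32; rigid stops at 0 and 3.49. The spring makes it stiffer as it winds (0.08 N m at first, 0.12 when wound); a friction ratchet keeps it where it is let go.
- timer_yellow: A second timer of the same form and size with a yellow case, a bystander. Origin: centre of its underside, on the table; z up.
- yellow_key (a joint): How far the yellow timer's key is wound, rad, counted like the blue one's; it starts at 0 to 0.25 and must be left alone.

How it is judged (in metres and radians):
On the way:
1. the blue timer's key is let go part way, wound to between 0.5 and 2.3 rad, and stays there (value of joint blue_key between 0.5 and 2.3 rad and contact force between anything else and timer_blue below 0.1 N), for 0.2 s.
At the end, for the whole second after the job is handed in: The blue timer's key is let go and at rest with its pointer in the green sector (wound to 2.38 to 3.38 rad); the yellow timer's key is not wound (below 0.45 rad) (value of joint blue_key between 2.38 and 3.38 rad and velocity of joint blue_key between -0.05 and 0.05 rad/s and value of joint yellow_key below 0.45 rad); the robot touches nothing.
It fails at once if the yellow timer's key is wound (beyond 0.45 rad) (value of joint yellow_key above 0.45 rad).
It also fails if it takes over 51 s, if anything falls off the work surface, if the arm or the gripper's body presses on something with over 40 N, if the wrist force passes 120 N, or if a joint passes its speed limit or range.

## Working session

There is one attempt and no reset: what is moved stays moved. The work goes in short steps, Python scripts to look and compute and a tool call to move; the robot and the scene stay as the last step left them, time stands still between calls to the robot, and variables do not carry over. Pictures are saved under pics/ and viewed, at most 10 in all, crops included, and the job is handed in when it is done.

Besides the shell and the picture viewer there is one more tool, called after "Request:" as name(argument=value, ...) on one line, values as JSON. send_rows: Moves the arm, as the interface text tells. Its arguments: {"type":"object","properties":{"targets":{"type":"string"},"grip_force":{"type":"number"}},"required":["targets"]}

```bash
mkdir -p pics
python3 - <<'E'
from workcell import env, eyes
import cv2,pickle
for n in("scene","top"):
    f=eyes.grab_frame(n); pickle.dump(f,open(n+".pkl","wb"))
    print({k:v for k,v in f.items() if k!="image"})
    cv2.imwrite(f"pics/{n}0.png",cv2.resize(f["image"],None,fx=1.5,fy=1.5))
print(env.state())
E
```

```text
{'fovy': 50.4778096695778, 'cx': 250.34339819970805, 'cy': 192.0494697069803, 'D': array([0.00518514, 0.        , 0.        , 0.        , 0.        ]), 'eye': array([  95.43193853, -690.55398706,  545.3548899 ]), 'attitude': array([ 60.56234827,  -0.17516031, -30.7811255 ])}
{'fovy': 53.50444177196836, 'cx': 261.5746455051438, 'cy': 184.58925793726624, 'D': array([-0.05856491,  0.        ,  0.        ,  0.        ,  0.        ]), 'eye': array([475.39175146,  13.14731031, 955.66997254]), 'attitude': array([  4.61075085,  -2.15548636, -89.48518639])}
{'time_s': 0.1, 'qpos': array([ 7.43119741e+01,  1.83486762e+01,  8.96986290e+01, -9.79039876e-04,
        7.20442474e+01, -1.14442367e+00]), 'qvel': array([ 0.09516787, -0.03923102, -0.2668985 ,  0.04197116,  0.04850539,
        0.05683913]), 'effort': array([-2.23586558e-04, -4.13331091e+01, -2.32509112e+01,  7.28933886e-02,
        4.21515189e-02, -5.53008886e-05]), 'ee_pos': array([144.26143744, 556.14797115, 213.20269046]), 'ee_rot': array([-1.79908447e+02, -8.97860864e-04,  1.65456700e+02]), 'force': array([ 0.16535766,  0.51217945, -0.55160008]), 'torque': array([-0.01889476,  0.03838851, -0.02028318]), 'gripper_force': 0.0, 'gripper_width': 91.00880526743725}
```

View pics/top0.png

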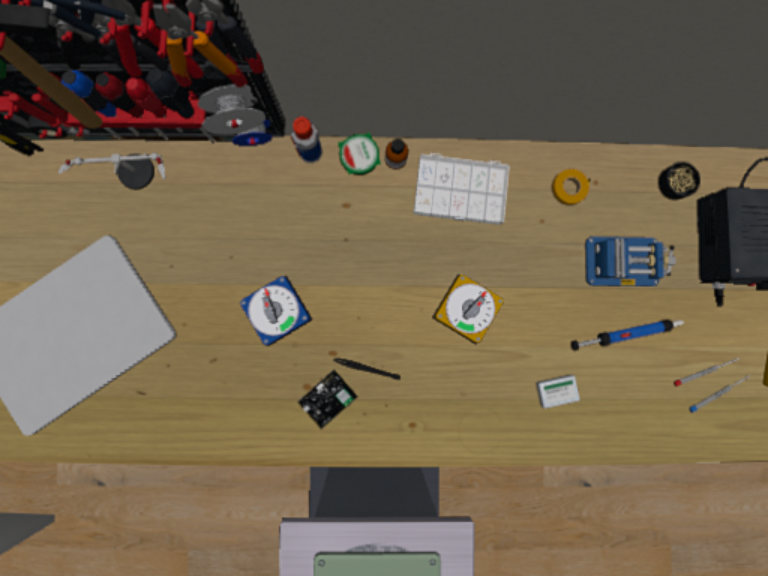

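View pics/scene0.png

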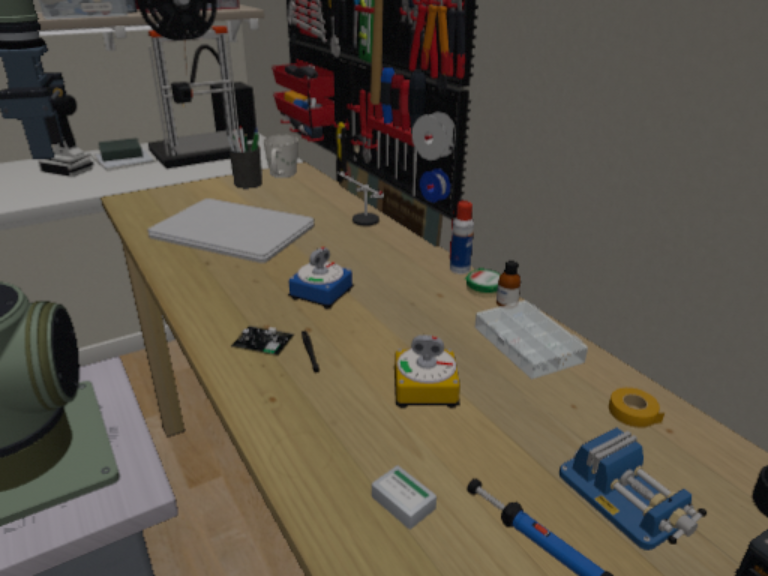

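The top view shows the blue timer at about (276,310) and the yellow one at about (468,308), both in the 1.5x picture. I'll enlarge the blue one.

```bash
python3 - <<'E'
import cv2,pickle
f=pickle.load(open("top.pkl","rb"));im=f["image"]
cv2.imwrite("pics/blue0.png",cv2.resize(im[180:235,155:212],None,fx=10,fy=10,interpolation=cv2.INTER_CUBIC))
E
cat > h.py <<'E'
import numpy as np,cv2
from scipy.spatial.transform import Rotation as R
def ray(f,u,v):
    fl=192/np.tan(np.radians(f["fovy"]/2)); K=np.array([[fl,0,f["cx"]],[0,fl,f["cy"]],[0,0,1]])
    p=cv2.undistortPoints(np.array([[[u,v]]],float),K,np.array(f["D"]))[0,0]
    return R.from_euler("xyz",f["attitude"],degrees=True).apply([p[0],-p[1],-1])
def hit(f,u,v,z):
    d=ray(f,u,v);e=np.array(f["eye"]);return e+d*(z-e[2])/d[2]
def proj(f,P):
    fl=192/np.tan(np.radians(f["fovy"]/2)); K=np.array([[fl,0,f["cx"]],[0,fl,f["cy"]],[0,0,1]])
    c=R.from_euler("xyz",f["attitude"],degrees=True).inv().apply(np.atleast_2d(P)-f["eye"])
    c=c*[1,-1,-1]
    return cv2.projectPoints(c,np.zeros(3),np.zeros(3),K,np.array(f["D"]))[0][:,0]
E
```

```text
(no output)
```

View pics/blue0.png

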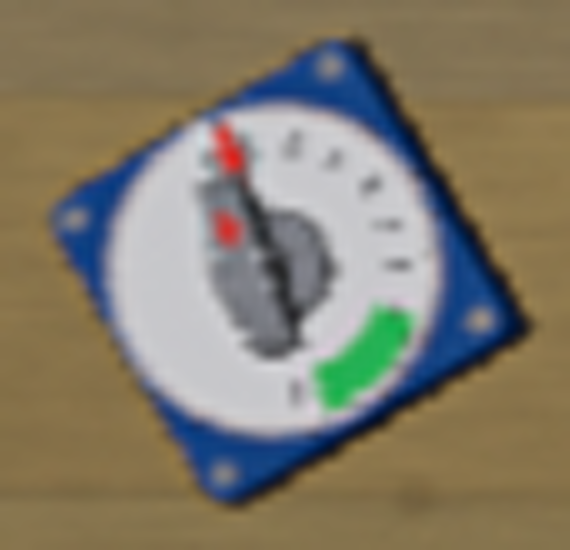

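The crop shows the dial centre at (273,269), screws at (331,66), (482,320), (222,474) and (73,220), the pointer tip at (220,125), and the green sector at lower right.

Run:
```python
import pickle,numpy as np
from h import *
from workcell import env
f=pickle.load(open("top.pkl","rb"))
c=lambda x,y,z:hit(f,155+(x+.5)/10-.5,180+(y+.5)/10-.5,z)
d=c(272,268,46);s=np.array([c(*p,42) for p in((331,66),(482,320),(222,474),(73,220))])
t=c(218,122,48.5);print(d,s.mean(0),s-s.mean(0),t)
a=lambda v:np.degrees(np.arctan2(v[1],v[0]))
print("ptr",a(t-d),"sides",a(s[0]-s[3]),a(s[1]-s[2]),a(s[0]-s[1]),a(s[3]-s[2]))
g=[a(c(*p,46)-d) for p in((400,312),(325,405),(365,362))];print("green",g)
y=hit(f,468/1.5,308/1.5,46);print("yellow",y)
g=pickle.load(open("scene.pkl","rb"))
print(proj(g,[list(d[:2])+[46],list(d[:2])+[88],t])*1.5)
print(env.state()["qpos"])
```

```text
[494.99144367 168.77941993  46.        ] [494.70609856 168.27871159  42.        ] [[ 48.84858252 -11.70717826   0.        ]
 [-11.46153587 -49.05937077   0.        ]
 [-48.65427764  11.88378172   0.        ]
 [ 11.26723098  48.88276731   0.        ]] [529.41586991 182.00989116  48.5       ]
ptr 21.02345614686763 sides -58.19044267649068 -58.604875282254184 31.77139985876226 31.693567714742354
green [np.float64(-108.27773337959134), np.float64(-157.60326464626257), np.float64(-134.33496519976208)]
yellow [ 500.57794094 -142.08385458   46.        ]
[[319.34778152 271.61943605]
 [318.31300842 249.92192325]
 [333.36965073 262.81463561]]
[ 7.43119741e+01  1.83486762e+01  8.96986290e+01 -9.79039876e-04
  7.20442474e+01 -1.14442367e+00]
```

Request:
send_rows(targets="-0.036 -0.024 0 0 0 -3 100;-0.072 -0.048 0 0 0 -6 100;-0.108 -0.072 0 0 0 -9 100;-0.144 -0.096 0 0 0 -12 100;-0.180 -0.119 0 0 0 -15 100;-0.216 -0.143 0 0 0 -18 100;-0.252 -0.166 0 0 0 -21 100;-0.288 -0.190 0 0 0 -24 100;-0.324 -0.214 0 0 0 -27 100;-0.360 -0.238 0 0 0 -30 100;-0.396 -0.262 0 0 0 -33 100;-0.422 -0.278 0 0 0 -35.5 100", grip_force=30)

```text
time_s: 1.1
ee_pos: [480.1, 183.5, 213.8]
ee_rot: [180.0, -0.0, -158.9]
force: [0.8, 0.6, -0.9]
gripper_width: 91.0
gripper_force: 0.0
```

Request:
send_rows(targets="0 0 0 0 0 0 100;0 0 0 0 0 0 100;0 0 0 0 0 0 100")

```text
time_s: 1.35
ee_pos: [478.8, 185.5, 213.5]
ee_rot: [180.0, -0.1, -159.1]
force: [-0.2, 1.5, 0.6]
gripper_width: 91.2
gripper_force: 0.0
```

Request:
send_rows(targets="-0.009 -0.0215 0.035 0 0 0 100;-0.009 -0.0215 0.07 0 0 0 100;-0.009 -0.0215 0.1 0 0 0 100;-0.009 -0.0215 0.1 0 0 0 100;-0.009 -0.0215 0.1 0 0 0 100;-0.009 -0.0215 0.1 0 0 0 100")

```text
time_s: 1.85
ee_pos: [496.1, 170.0, 115.6]
ee_rot: [180.0, 0.2, -158.9]
force: [0.6, 0.3, 0.8]
gripper_width: 91.2
gripper_force: 0.0
```

Run:
```python
from workcell import env, eyes
from h import *
import cv2
for _ in range(3):
    f=eyes.grab_frame("top"); s=env.state(); print(s["ee_pos"],s["ee_rot"])
g=eyes.grab_frame("scene")
a=cv2.resize(f["image"][140:260,120:240],(560,560),interpolation=cv2.INTER_CUBIC)
cv2.imwrite("pics/s1.png",cv2.resize(g["image"][100:220,150:270],(560,560),interpolation=cv2.INTER_CUBIC))
```

```text
[496.5700859  169.93953009 116.14536359] [-179.99507101    0.23891346 -158.95761651]
[496.68001643 169.76858813 116.24858073] [-179.99442718    0.25967229 -158.97572617]
[496.61020248 169.53792798 116.08612267] [-179.99245866    0.24554625 -158.99448916]
```

View pics/s1.png

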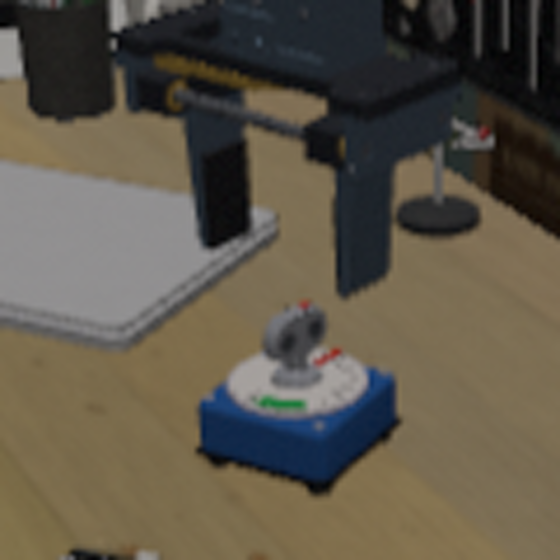

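The open fingers straddle the key, which is at about (297,335) in this crop. I'll go down and grip.

Request:
send_rows(targets="0.0015 0 0.02 0 0 0 100;0.0015 0 0.04 0 0 0 100;0.0015 0 0.057 0 0 0 100;0.0015 0 0.057 0 0 0 100;0.0015 0 0.057 0 0 0 100;0.0015 0 0.057 0 0 0 100")

```text
time_s: 2.55
ee_pos: [495.1, 168.4, 58.3]
ee_rot: [-180.0, 0.1, -159.0]
force: [-0.3, -0.6, -0.3]
gripper_width: 91.3
gripper_force: 0.0
```

Request:
send_rows(targets="0 0 0 0 0 0 40;0 0 0 0 0 0 25;0 0 0 0 0 0 15;0 0 0 0 0 0 5;0 0 0 0 0 0 5;0 0 0 0 0 0 0;0 0 0 0 0 0 0;0 0 0 0 0 0 0;0 0 0 0 0 0 0;0 0 0 0 0 0 0;0 0 0 0 0 0 0;0 0 0 0 0 0 0")

```text
time_s: 3.55
ee_pos: [494.1, 168.1, 56.9]
ee_rot: [180.0, 0.0, -159.0]
force: [0.5, 0.4, -0.8]
gripper_width: 14.3
gripper_force: 0.0
```

Request:
send_rows(targets="0 0 0 0 0 0 0;0 0 0 0 0 0 0;0 0 0 0 0 0 0;0 0 0 0 0 0 0;0 0 0 0 0 0 0;0 0 0 0 0 0 0")

```text
time_s: 4.05
ee_pos: [494.0, 168.3, 56.9]
ee_rot: [180.0, 0.0, -159.1]
force: [-1.3, 2.1, -0.8]
gripper_width: 9.8
gripper_force: 30.0
```

Request:
send_rows(targets="0 0 0 0 0 5 0;0 0 0 0 0 11 0;0 0 0 0 0 17 0;0 0 0 0 0 23 0;0 0 0 0 0 29 0;0 0 0 0 0 35 0;0 0 0 0 0 41 0;0 0 0 0 0 47 0;0 0 0 0 0 53 0;0 0 0 0 0 59 0;0 0 0 0 0 65 0;0 0 0 0 0 70 0")

```text
time_s: 5.05
ee_pos: [494.4, 169.8, 56.9]
ee_rot: [179.9, -0.1, 130.7]
force: [-0.6, 8.2, -1.3]
gripper_width: 9.6
gripper_force: 30.0
```

Request:
send_rows(targets="0 0 0 0 0 3 0;0 0 0 0 0 5 0;0 0 0 0 0 5 0;0 0 0 0 0 5 0;0 0 0 0 0 5 0;0 0 0 0 0 5 0")

```text
time_s: 5.55
ee_pos: [494.5, 169.9, 57.0]
ee_rot: [179.8, -0.1, 125.9]
force: [-0.5, 7.5, -1.6]
gripper_width: 10.1
gripper_force: 30.0
```

Turned to yaw 126, so the key should be at about 1.5 rad. I'll release, hold still and look.

Request:
send_rows(targets="0 0 0 0 0 0 30;0 0 0 0 0 0 60;0 0 0 0 0 0 90;0 0 0 0 0 0 100;0 0 0 0 0 0 100;0 0 0 0 0 0 100;0 0 0 0 0 0 100;0 0 0 0 0 0 100;0 0 0 0 0 0 100;0 0 0 0 0 0 100;0 0 0 0 0 0 100;0 0 0 0 0 0 100")

```text
time_s: 6.55
ee_pos: [494.1, 168.1, 57.0]
ee_rot: [180.0, -0.0, 126.0]
force: [0.6, -0.6, -0.4]
gripper_width: 87.0
gripper_force: 0.0
```

Request:
send_rows(targets="0 0 -0.03 0 0 0 100;0 0 -0.055 0 0 0 100;0 0 -0.055 0 0 0 100;0 0 -0.055 0 0 0 100;0 0 -0.055 0 0 0 100;0 0 -0.055 0 0 0 100")

```text
time_s: 7.05
ee_pos: [493.2, 167.8, 110.9]
ee_rot: [-179.9, -0.0, 126.0]
force: [0.9, 0.1, -0.3]
gripper_width: 91.2
gripper_force: 0.0
```

Run:
```python
from workcell import env, eyes
from h import *
import cv2
g=eyes.grab_frame("scene");s=env.state(); print(s["ee_pos"],s["ee_rot"],s["force"])
cv2.imwrite("pics/s2.png",cv2.resize(g["image"][150:210,180:240],(560,560),interpolation=cv2.INTER_CUBIC))
for th in (1.3,1.5,1.7):
    a=np.radians(31.6)-th
    P=np.array([[495,168.5,48.5],[495+36*np.cos(a),168.5+36*np.sin(a),48.5]])
    print(th,(proj(g,P)-[180,150]+.5)*560/60)
```

```text
[493.23483017 167.81669551 110.81940212] [-1.79871017e+02 -4.79579929e-02  1.25959262e+02] [ 0.04047312 -0.11160536 -1.45212557]
1.3 [[311.81283398 287.24742461]
 [436.1047139  300.23552377]]
1.5 [[311.81283398 287.24742461]
 [426.87755079 311.81349581]]
1.7 [[311.81283398 287.24742461]
 [412.88385313 322.52173553]]
```

View pics/s2.png

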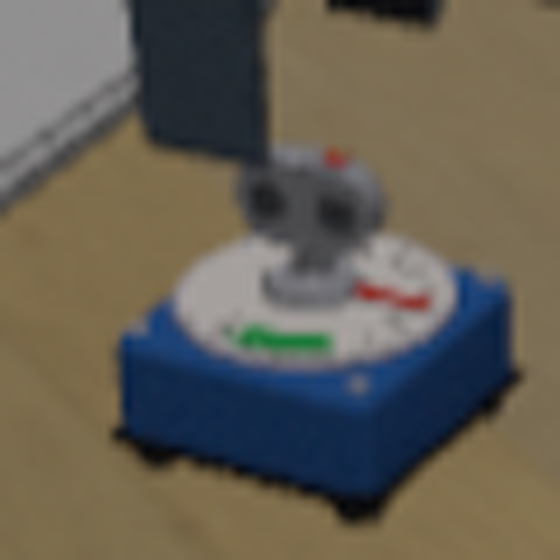

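The pointer tip is at about (430,302), so the key is at about 1.4 rad, released and holding. I'll take hold again, aligned to the wing.

Request:
send_rows(targets="0 0.001 0 0 0 -4 100;0 0.0015 0.02 0 0 -4 100;0 0.0015 0.04 0 0 -4 100;0 0.0015 0.053 0 0 -4 100;0 0.0015 0.053 0 0 -4 100;0 0.0015 0.053 0 0 -4 100;0 0.0015 0.053 0 0 -4 100")

```text
time_s: 7.68
ee_pos: [495.7, 169.1, 59.2]
ee_rot: [180.0, 0.0, 130.0]
force: [-1.0, 0.7, 0.9]
gripper_width: 91.4
gripper_force: 0.0
```

Request:
send_rows(targets="0 0 0 0 0 0 40;0 0 0 0 0 0 25;0 0 0 0 0 0 15;0 0 0 0 0 0 5;0 0 0 0 0 0 5;0 0 0 0 0 0 0;0 0 0 0 0 0 0;0 0 0 0 0 0 0;0 0 0 0 0 0 0;0 0 0 0 0 0 0;0 0 0 0 0 0 0;0 0 0 0 0 0 0", grip_force=40)

```text
time_s: 8.68
ee_pos: [495.3, 169.0, 59.0]
ee_rot: [180.0, -0.0, 130.0]
force: [-0.0, 0.1, -0.6]
gripper_width: 14.3
gripper_force: 0.0
```

Request:
send_rows(targets="0 0 0 0 0 0 0;0 0 0 0 0 0 0;0 0 0 0 0 0 0;0 0 0 0 0 0 0;0 0 0 0 0 0 0;0 0 0 0 0 0 0")

```text
time_s: 9.18
ee_pos: [495.3, 168.9, 58.9]
ee_rot: [180.0, -0.0, 130.0]
force: [-0.2, 0.2, -0.9]
gripper_width: 9.7
gripper_force: 40.0
```

Request:
send_rows(targets="0 0 0 0 0 5 0;0 0 0 0 0 11 0;0 0 0 0 0 17 0;0 0 0 0 0 23 0;0 0 0 0 0 29 0;0 0 0 0 0 35 0;0 0 0 0 0 41 0;0 0 0 0 0 47 0;0 0 0 0 0 53 0;0 0 0 0 0 59 0;0 0 0 0 0 65 0;0 0 0 0 0 70 0")

```text
time_s: 10.18
ee_pos: [495.4, 168.9, 58.9]
ee_rot: [180.0, -0.0, 59.7]
force: [0.2, -0.4, -1.0]
gripper_width: 9.6
gripper_force: 40.0
```

Request:
send_rows(targets="0 0 0 0 0 6 0;0 0 0 0 0 12 0;0 0 0 0 0 17 0;0 0 0 0 0 17 0;0 0 0 0 0 17 0;0 0 0 0 0 17 0")

```text
time_s: 10.68
ee_pos: [495.4, 168.9, 58.9]
ee_rot: [180.0, -0.0, 43.1]
force: [1.0, -0.5, -1.2]
gripper_width: 9.8
gripper_force: 40.0
```

Request:
send_rows(targets="0 0 0 0 0 0 30;0 0 0 0 0 0 60;0 0 0 0 0 0 90;0 0 0 0 0 0 100;0 0 0 0 0 0 100;0 0 0 0 0 0 100;0 0 0 0 0 0 100;0 0 0 0 0 0 100;0 0 0 0 0 0 100;0 0 0 0 0 0 100;0 0 0 0 0 0 100;0 0 0 0 0 0 100")

```text
time_s: 11.68
ee_pos: [495.3, 169.0, 59.0]
ee_rot: [-180.0, -0.0, 43.0]
force: [0.1, -0.2, 0.3]
gripper_width: 86.7
gripper_force: 0.0
```

Request:
send_rows(targets="0 0 -0.03 0 0 0 100;0 0 -0.06 0 0 0 100;0 0 -0.09 0 0 0 100;0 0 -0.09 0 0 0 100;0 0 -0.09 0 0 0 100;0 0 -0.09 0 0 0 100")

```text
time_s: 12.18
ee_pos: [494.8, 168.8, 148.5]
ee_rot: [-180.0, 0.0, 43.0]
force: [-0.2, -0.9, 0.0]
gripper_width: 91.3
gripper_force: 0.0
```

Run:
```python
from workcell import env, eyes
from h import *
import cv2
g=eyes.grab_frame("scene");s=env.state(); print(s["ee_pos"],s["ee_rot"],s["force"])
cv2.imwrite("pics/s3.png",cv2.resize(g["image"][150:210,180:240],(560,560),interpolation=cv2.INTER_CUBIC))
for th in (2.44,2.6,2.75,2.9,3.1,3.32):
    a=np.radians(31.6)-th
    print(th,(proj(g,[495+36*np.cos(a),168.5+36*np.sin(a),48.5])-[180,150]+.5)*560/60)
```

```text
[494.36208541 168.63636871 147.86349952] [-1.79938807e+02  1.20678912e-01  4.29597489e+01] [ 0.03209772 -0.60763318 -0.69278593]
2.44 [[330.30149055 347.54731757]]
2.6 [[309.11629504 348.90423997]]
2.75 [[289.29674855 348.70353893]]
2.9 [[270.01337163 347.08215721]]
3.1 [[245.94430605 342.78941179]]
3.32 [[222.75126056 335.48383159]]
```

View pics/s3.png

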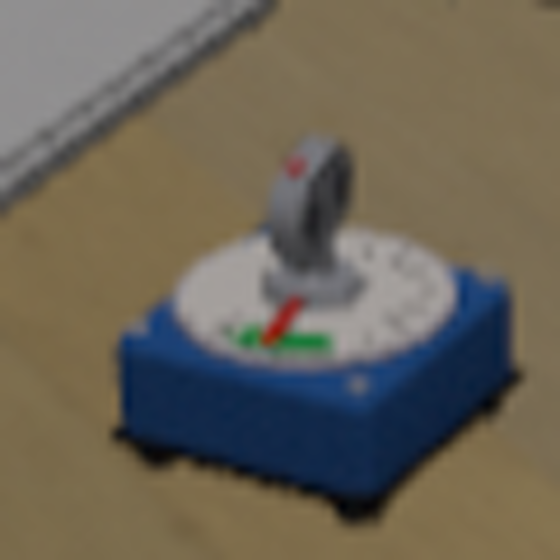

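The pointer tip is at (268,342), inside the green sector (about 2.9 rad). The gripper is clear, so I'll hand it in.

```bash
python3 -c "
from workcell import env
print(env.job_done())"
```

```text
the job is handed in; nothing more can be done
None
```

I wound the blue timer in two partial turns, letting go at about 1.4 rad. Its pointer now stands in the green sector at about 2.9 rad by camera, the gripper is clear, I left the yellow key alone, and I handed the job in at about 12 s (no verdict was returned).

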